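# Move the long-handled gouge from the block to the lathe tin

## Task

Three woodturning tools stand blade down in the holes of the dark timber block. Pull the one with the longest handle straight up out of the block, and stand it blade down in the empty plain metal tin: lower the blade well down towards the bottom of the tin before letting go, do not drop it in. Leave the other two tools standing in the block.

Things in the scene. Friction and masses are not known exactly. Their poses are not given: they have to be found in the camera images.
- gouge_grip (a point): Gouge, tallest of 3 tools in the block: round wooden handle 28 mm across (31 lower down), 130 long, brass ferrule, then round steel blade 12 across, 60 long; 0.13 kg. Point: on its axis, where to grip, 45 mm below the handle's top, 85 above its lower end, 145 above the blade tip; z up the tool. The handle's end rests on the block's top; the blade hangs loose in a 20 mm hole, must rise 60 mm to clear.
- tin_rim (a point): Empty plain metal tin, fixed to the bench on the robot's left, towards the lathe: round, 62 mm outside and 56 mm inside diameter, 95 mm high, inner floor 90 mm below the rim. This point is the centre of its open mouth at rim height. z is up. (Another, darker tin full of brushes near it is not meant.)
- skew_mid (a point): Bystander tool in the block, the same kind with a 70 mm handle; point on its axis half-way up the handle, 35 mm above the block's top. The fixed dark timber block is 75 x 250 mm, 62 mm high; its three holes lie in a row along its length, 85 mm apart, one tool in each, in any order.
- scraper_mid (a point): Bystander tool in the block, the same kind with a 60 mm handle ending in a knob; point on its axis half-way up the handle, 30 mm above the block's top.
Mind the look-alikes: they are no part of the job. What is shaped like the part that bears gouge_grip but blue, purple or turquoise is not meant.

How it is judged (in metres and radians):
On the way, in this order (a step that is already met when the one before it is completed fails the run):
1. the gouge is held, its blade pulled clear above the block (height (world z) of gouge_grip above 0.21 m and contact force between the fingers and gouge above 0.5 N), for 0.1 s.
2. still held, the gouge's blade is lowered into the tin, its tip at least 40 mm below the rim (x of tin_rim in the frame of gouge_grip between -0.024 and 0.024 m and y of tin_rim in the frame of gouge_grip between -0.024 and 0.024 m and z of tin_rim in the frame of gouge_grip between -0.105 and -0.02 m and angle between gouge_grip's own z axis and vertical below 0.6 rad and contact force between the fingers and gouge above 0.5 N), for 0.1 s.
At the end, for the whole second after the job is handed in: The gouge stands blade down in the empty tin, released and at rest: its axis passes through the tin's mouth within 24 mm of the centre (each way), its tip is at least 65 mm below the rim, it leans less than 34 degrees, and the other two tools are within 20 mm of where they stood (x of tin_rim in the frame of gouge_grip between -0.024 and 0.024 m and y of tin_rim in the frame of gouge_grip between -0.024 and 0.024 m and z of tin_rim in the frame of gouge_grip between -0.08 and -0.02 m and angle between gouge_grip's own z axis and vertical below 0.6 rad and linear speed of gouge below 0.02 m/s and angular speed of gouge below 0.2 rad/s and distance of each of skew_mid, scraper_mid from where it was at the start of the episode below 0.02 m); the robot touches nothing.
It fails at once if another tool is pulled out of, or knocked over in, the block (distance of any of skew_mid, scraper_mid from where it was at the start of the episode above 0.03 m).
It also fails if it takes over 48 s, if anything falls off the work surface, if the arm or the gripper's body presses on something with over 40 N, if the wrist force passes 120 N, or if a joint passes its speed limit or range.

## Robot

A 6-joint arm with a two-finger parallel gripper is mounted at the origin on the work surface. World frame = base frame: x ahead of the robot, y to its left, z up, the work surface at z = 0. Lengths are in m, angles in degrees, forces in N, time in s.
With the tool pointing down it reaches from about 0.35 to 0.925 m from the base axis. Payload 6.4 kg.
Tool frame: the origin (TCP) lies at the very end of the fingers, on their centre line; the grasp point (between the pads) lies 19 mm behind it; y points along the fingers, z is the direction in which the jaws open and shut, and the axes are right-handed (so a half turn about y gives the same grasp; the last joint's range is limited). The gripper opens to 85 mm and grips with 20 to 120 N. Pads are 22 mm wide; open, the fingers measure 114 mm over their backs; the gripper's body (76 mm by 85 mm) begins 54 mm behind the grasp point. The pads swing forward as they close: fully open they stand 13 mm farther back than shut.
Start: joints at [-73.803, 14.043, 89.255, -0, 76.702, -9.975], TCP at [0.287, -0.583, 0.231] pointing down, gripper open.
Joint ranges: [-179.41, 179.41], [-58.25, 129.5], [7.25, 145.43], [-54.29, 234.29], [11.92, 165.04], [-157.13, 157.13]. Speed limits (degrees/s): [147.25, 147.25, 180, 180, 180, 180].

## Interface

Orientations are given as [roll, pitch, yaw] about the fixed x, y, z axes, in that order (R = Rz(yaw) Ry(pitch) Rx(roll)).
In Python, from station import manip, optics, job_done gives the robot as it stands.
- The arm moves only by the tool step_arm, never from a script. Its argument "targets" is a list of rows, each a list of 3 entries, a list of its own where there are three numbers: the opening, from -1 (shut) to 1 (fully open), so that 0 is half open, then the shift along the world's x, y, z in units of 30 mm (1.0 is 30 mm), then the turn about the world's z in units of 6 degrees (1.0 is 6 degrees). A call has 1 to 20 rows; each row shifts and turns the commanded pose from where the row before left it; what a row does not reach is not made up. A row lasts 1/12 s, in which the tool goes at most 41.7 mm and 7.16 degrees, less where a joint would pass 70% of its speed; a pose out of reach is approached as far as the arm can. A call is refused whole if a number of a shift passes 1 or a number of a turn 1, either way. A call with a gripper value outside its range is refused whole. The fingers move at their own pace and stop on an object; the grip force is fixed at half the most. Time passes only in rows, so rows that do not move let the fingers close. It gives the time, the measured TCP pose, the force and the opening at its end, in the units of the state.
- manip.sense(): the state, without advancing time (a new reading comes with each control period).
- optics.read_camera(name): name is "scene" or "side" or "wrist"; returns a dict with "pixels" (420x560x3 uint8, red, green, blue), "camera_matrix" (3x3 intrinsics, pixels), "R" (3x3) and "t" (3): a world point X has camera coordinates R X + t. Camera axes: x right, y down, z forward; pixel columns grow to the right and rows downward; lengths in m; the calibration is good to about 2 mm. A picture is of the moment at which its call begins. There is no depth.
- job_done(): hands the job in, once; it reports no verdict.
The state is a dict: "t": time; "q": joint angles; "dq": joint speeds; "effort": joint torques, N m; "position": TCP position; "tool_rot": TCP orientation; "force": force on the tool from outside, world axes, zero at the start; "torque": the same for the moment, N m; "width": finger opening in m.
Only numpy, scipy, OpenCV 4.12 (cv2) and the standard library are available. Lean on these libraries where they do the work, as an engineer would, in place of code of your own. Each camera call takes 0.05 s, during which the arm holds its last target.

## Working session

There is one attempt and no reset: what is moved stays moved. The work goes in short steps, Python scripts to look and compute and a tool call to move; the robot and the scene stay as the last step left them, time stands still between calls to the robot, and variables do not carry over. Pictures are saved under pics/ and viewed, and the job is handed in when it is done.

Besides the shell and the picture viewer there is one more tool, called after ">>>" as name([rows], argument=value, ...), one row to a line, values as JSON. step_arm: Moves the arm, as the interface text tells. Its arguments: {"type":"object","properties":{"targets":{"type":"array"}},"required":["targets"]}

```bash
mkdir -p pics
python3 - <<'E'
from station import manip, optics
import cv2, numpy as np, pickle
d={}
for n in ["scene","side","wrist"]:
    c=optics.read_camera(n); d[n]=c
    cv2.imwrite(f"pics/{n}0.png",c["pixels"][:,:,::-1])
    R=np.array(c["R"]);t=np.array(c["t"]); print(n,"centre",(-R.T@t).round(3),"fwd",R[2].round(2))
pickle.dump(d,open("c0.pkl","wb"))
print(manip.sense())
E
```

```text
scene centre [0.992 0.286 0.842] fwd [-0.48 -0.39 -0.79]
side centre [-0.015  0.595  0.9  ] fwd [ 0.49 -0.57 -0.66]
wrist centre [ 0.354 -0.55   0.373] fwd [-0.27 -0.13 -0.96]
{'t': 0.15, 'q': array([-7.38033001e+01,  1.40765746e+01,  8.93099102e+01, -1.07296078e-03,
        7.67021720e+01, -9.97539542e+00]), 'dq': array([ 0.08938878, -0.10438173, -0.23319773,  0.03978381, -0.01306192,
       -0.07688058]), 'effort': array([ 6.50877482e-04, -4.29986501e+01, -3.26551116e+01, -1.52315524e-04,
        3.53900759e-03,  1.80624761e-05]), 'position': array([ 0.28656982, -0.58293136,  0.23040529]), 'tool_rot': array([-9.00874973e+01,  1.43295655e-02, -1.53827668e+02]), 'force': array([-0.16497053, -0.28023084,  0.38804187]), 'torque': array([0.01734362, 0.04598467, 0.01278918]), 'width': 0.08552820935290134}
```

View pics/scene0.png

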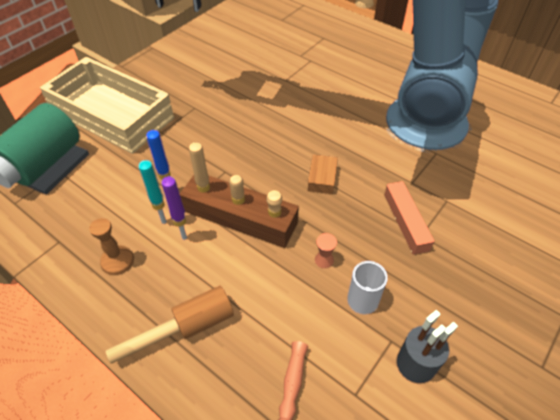

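View pics/side0.png

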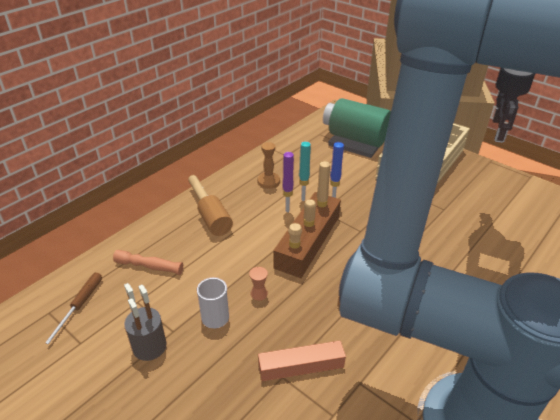

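View pics/wrist0.png

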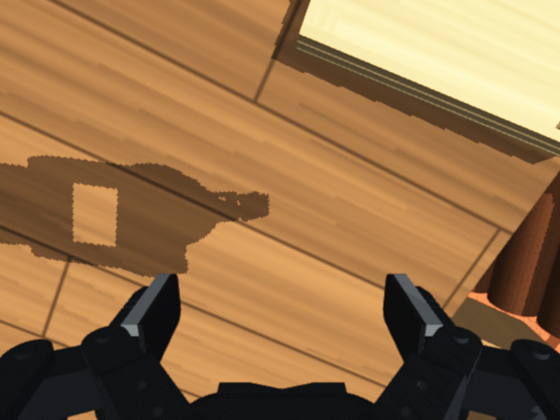

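Scene view: the tall wooden handle is in the block at about (199,167), with the short tools at (237,188) and (274,203, knob). The coloured look-alikes outside the block are blue (157,150), turquoise (151,183) and purple (173,200). The plain tin is at (367,285) and the brush tin at (423,352). I choose (199,167) and will check it in close crops.

Run:
```python
import cv2
a=cv2.imread("pics/scene0.png")[120:260,120:320]; b=cv2.imread("pics/side0.png")[130:290,240:380]
a=cv2.resize(a,None,fx=4,fy=4,interpolation=cv2.INTER_CUBIC);b=cv2.resize(b,None,fx=3.5,fy=3.5,interpolation=cv2.INTER_CUBIC)
cv2.imwrite("pics/ca.png",a);cv2.imwrite("pics/cb.png",b)
a=cv2.imread("pics/scene0.png")[245:325,330:410]; b=cv2.imread("pics/side0.png")[265:345,175:255]
cv2.imwrite("pics/cc.png",cv2.resize(cv2.hconcat([a,b]),None,fx=5,fy=5,interpolation=cv2.INTER_CUBIC))
```

```text
(no output)
```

View pics/ca.png

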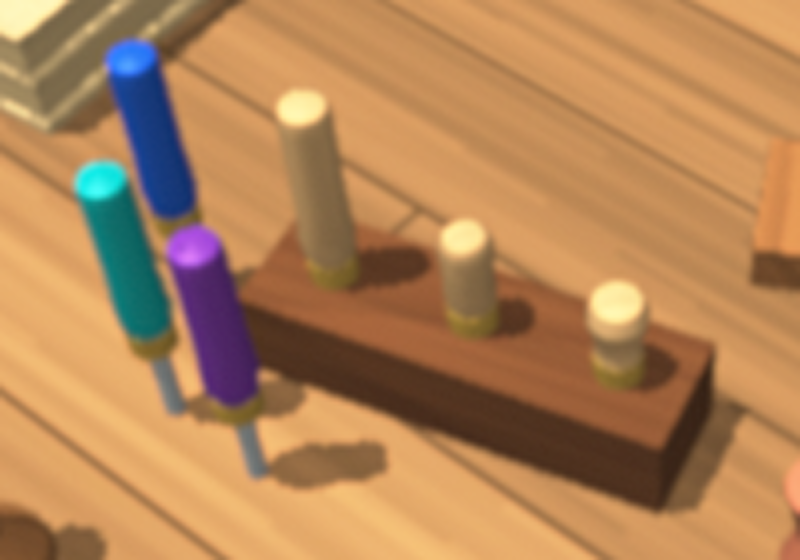

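View pics/cb.png

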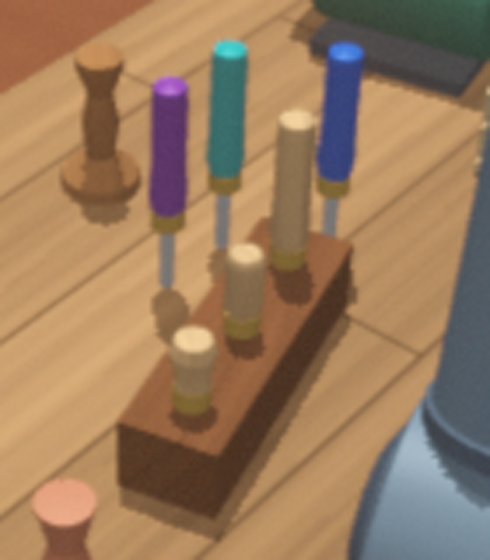

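View pics/cc.png

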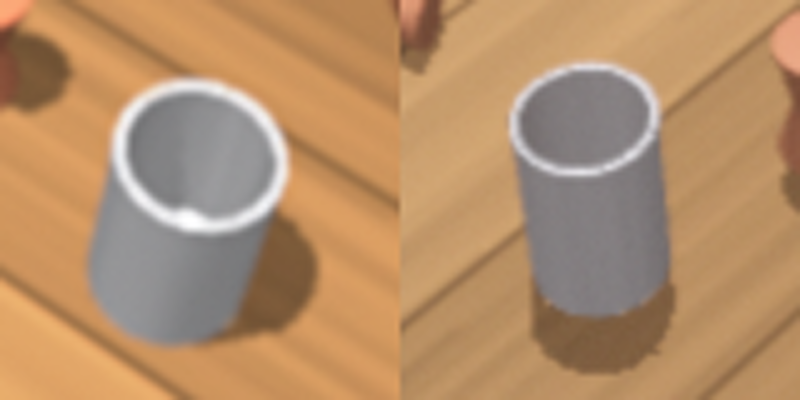

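The crops confirm it: the tall plain-wood handle is in the block's end hole, next to the blue tool. The middle tool is short and the far one has a knob. The plain tin is empty.

```bash
cat > h.py <<'E'
import numpy as np
def ray(c,p):
    R=np.array(c["R"]);t=np.array(c["t"]);d=R.T@np.linalg.solve(np.array(c["camera_matrix"]),[p[0],p[1],1.]);return -R.T@t,d/np.linalg.norm(d)
def plane(c,p,z):
    o,d=ray(c,p);return o+d*(z-o[2])/d[2]
def tri(c1,p1,c2,p2):
    A=np.zeros((3,3));b=np.zeros(3);L=[ray(c1,p1),ray(c2,p2)]
    for o,d in L:
        M=np.eye(3)-np.outer(d,d);A+=M;b+=M@o
    x=np.linalg.solve(A,b);return x,[np.linalg.norm((np.eye(3)-np.outer(d,d))@(x-o)) for o,d in L]
def proj(c,X):
    v=np.array(c["camera_matrix"])@(np.array(c["R"])@np.array(X)+np.array(c["t"]));return v[:2]/v[2]
E
python3 - <<'E'
import pickle;from h import *
np.set_printoptions(precision=4,suppress=True)
d=pickle.load(open("c0.pkl","rb"));S,D=d["scene"],d["side"]
for n,p,q,z in [("gouge",(195.75,146.75),(324.9,164.3),.192),("mid",(236.5,179.5),(310,202.9),.132),("knob",(274.3,195.5),(295.4,227.7),.122),("tin",(370,276.2),(212,289),.095),
  ("gougeLow",(203.5,189.5),(322.3,205.5),.062)]:
    print(n,plane(S,p,z),plane(D,q,z),*tri(S,p,D,q))
# block top corners scene crop
for p in [(298,228),(713,348),(658,448),(238,300)]:
    print(plane(S,(p[0]/4+120,p[1]/4+120),.062))
print(d["wrist"]["camera_matrix"])
E
```

```text
gouge [ 0.5732 -0.2556  0.192 ] [ 0.5616 -0.2533  0.192 ] [ 0.5679 -0.2625  0.1841] [np.float64(0.00022579863055291038), np.float64(0.00022579863055292217)]
mid [ 0.551  -0.1746  0.132 ] [ 0.5411 -0.1728  0.132 ] [ 0.5463 -0.1796  0.1247] [np.float64(0.00030492936724623766), np.float64(0.00030492936724626276)]
knob [ 0.5302 -0.0936  0.122 ] [ 0.5182 -0.09    0.122 ] [ 0.5245 -0.0982  0.1129] [np.float64(0.00013778338727958825), np.float64(0.00013778338727954767)]
tin [0.5544 0.1476 0.095 ] [0.5473 0.1481 0.095 ] [0.551  0.146  0.0898] [np.float64(0.0006858155814016978), np.float64(0.0006858155814018118)]
gougeLow [ 0.5738 -0.2574  0.062 ] [ 0.5611 -0.2552  0.062 ] [ 0.5681 -0.265   0.0517] [np.float64(0.00040985963121189953), np.float64(0.000409859631212028)]
[ 0.5597 -0.2987  0.062 ]
[ 0.4852 -0.0656  0.062 ]
[ 0.5542 -0.0488  0.062 ]
[ 0.6171 -0.2874  0.062 ]
[[349.6629   0.     281.4355]
 [  0.     349.6629 211.437 ]
 [  0.       0.       1.    ]]
```

Run:
```python
import pickle;from h import *
np.set_printoptions(precision=3,suppress=True)
d=pickle.load(open("c0.pkl","rb"));S,D=d["scene"],d["side"]
f=lambda p:(p[0]/4+119.6,p[1]/4+119.6)
g=lambda p:(p[0]/3.5+239.6,p[1]/3.5+129.6)
for n,p,q in [("blue",(133,60),(346,54)),("teal",(102,180),(231,50)),("purple",(195,245),(171,88))]:
    print(n,tri(S,f(p),D,g(q))[0])
for n,p,q in [("teal tip",(175,413),(221,247)),("purple tip",(257,477),(166,287))]:
    print(n,plane(S,f(p),0),plane(D,g(q),0))
print("gouge",plane(S,f((303,107)),.192),plane(D,g((297,120)),.192))
```

```text
blue [ 0.595 -0.358  0.182]
teal [ 0.662 -0.306  0.182]
purple [ 0.664 -0.239  0.183]
teal tip [ 0.666 -0.303  0.   ] [ 0.66  -0.301  0.   ]
purple tip [ 0.669 -0.236  0.   ] [ 0.661 -0.234  0.   ]
gouge [ 0.573 -0.257  0.192] [ 0.563 -0.254  0.192]
```

>>> step_arm([
  [1,[0.58,0.68,0.15],0],
  [1,[0.58,0.68,0.15],0],
  [1,[0.58,0.68,0.15],0],
  [1,[0.58,0.68,0.15],0],
  [1,[0.58,0.68,0.15],0],
  [1,[0.58,0.68,0.15],0],
  [1,[0.58,0.68,0.15],0],
  [1,[0.58,0.68,0.15],0],
  [1,[0.58,0.68,0.15],0],
  [1,[0.58,0.68,0.15],0],
  [1,[0.58,0.68,0.15],0],
  [1,[0.58,0.68,0.15],0],
  [1,[0.58,0.68,0.15],0],
  [1,[0.58,0.68,0.15],0],
  [1,[0.58,0.68,0.15],0],
  [1,[0.58,0.68,0.15],0],
  [1,[0,0,0],0],
  [1,[0,0,0],0],
])

```text
t: 1.65
position: [0.5656, -0.256, 0.3032]
tool_rot: [-90.0, -0.0, -153.7]
force: [-0.0, 0.8, -0.8]
width: 0.085
```

Run:
```python
from station import manip, optics
import cv2, pickle; from h import *
c=optics.read_camera("wrist"); pickle.dump(c,open("w1.pkl","wb"))
cv2.imwrite("pics/w1.png",c["pixels"][:,:,::-1])
s=manip.sense();print(s["position"],s["tool_rot"],s["q"],s["force"])
print(proj(c,(.567,-.256,.192)),proj(c,(.567,-.256,.062)))
```

```text
[ 0.56496394 -0.25679906  0.30284287] [-9.00249101e+01 -4.00821451e-02 -1.53782267e+02] [-3.48878095e+01  7.31773085e+00  8.94571163e+01 -2.32160161e-02
  8.32663301e+01  2.88971968e+01] [-0.06834771 -0.45099107 -1.12842129]
[281.51371897 204.96290933] [281.48329901 172.32998504]
```

View pics/w1.png

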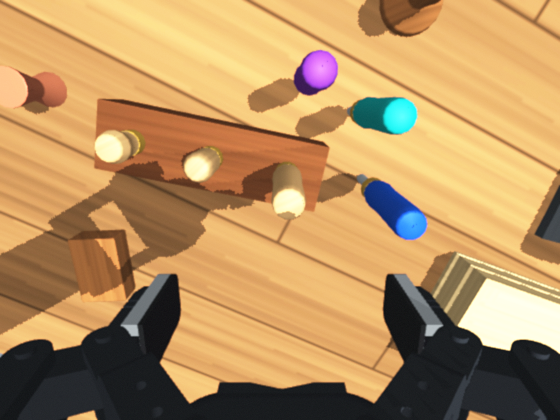

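Wrist view: the gouge's top is at about (289,204) with its handle foot near (288,172). The middle tool is at (202,165), and the blue look-alike at (408,222) is clear of the fingers.

Run:
```python
import pickle,cv2;from h import *
np.set_printoptions(precision=4,suppress=True)
c=pickle.load(open("w1.pkl","rb"))
cr=c["pixels"][150:230,250:330,::-1];cv2.imwrite("pics/w1c.png",cv2.resize(cr,None,fx=7,fy=7,interpolation=cv2.INTER_CUBIC))
print(plane(c,(289,204),.192),plane(c,(288.5,173),.068))
o=ray(c,(0,0))[0];print(o)
S=pickle.load(open("c0.pkl","rb"))
f=(195.35,146.35);g=(324.46,163.9)
for k,p in(("scene",f),("side",g)): print(tri(S[k],p,c,(289,204)))
# three-ray LSQ
A=np.zeros((3,3));b=np.zeros(3)
for cc,p in((S["scene"],f),(S["side"],g),(c,(289,204))):
    o,d=ray(cc,p);M=np.eye(3)-np.outer(d,d);A+=M;b+=M@o
print(np.linalg.solve(A,b))
```

```text
[ 0.5702 -0.2607  0.192 ] [ 0.5708 -0.2627  0.068 ]
[ 0.6331 -0.2232  0.4459]
(array([ 0.569 , -0.2617,  0.1863]), [np.float64(0.00022841611095036687), np.float64(0.00022841611095031803)])
(array([ 0.5686, -0.2617,  0.1856]), [np.float64(2.7912244319382176e-06), np.float64(2.7912244320099033e-06)])
[ 0.5687 -0.2619  0.1857]
```

View pics/w1c.png

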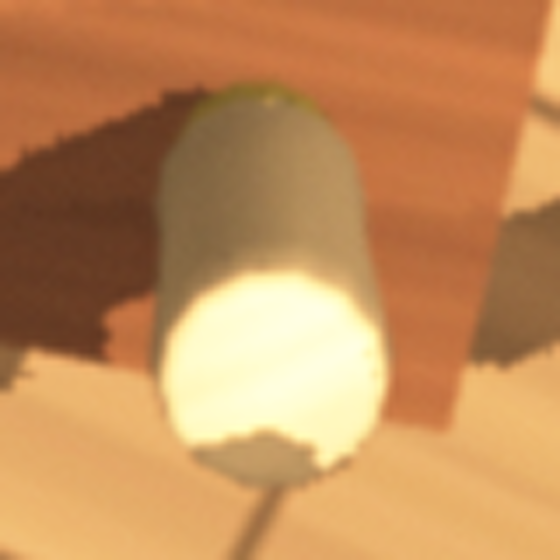

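Three rays meet at (0.569, -0.262, 0.186) to within 0.3 mm. That fits the edge of a rounded top at 0.192, and the spacing of 85 mm to the middle tool also checks. I shift 4 mm in x and -5 mm in y and descend 170 mm to TCP z 0.133.

>>> step_arm([
  [1,[0.13,-0.17,0],0],
  [1,[0,0,-0.4],0],
  [1,[0,0,-0.6],0],
  [1,[0,0,-0.6],0],
  [1,[0,0,-0.6],0],
  [1,[0,0,-0.6],0],
  [1,[0,0,-0.6],0],
  [1,[0,0,-0.6],0],
  [1,[0,0,-0.6],0],
  [1,[0,0,-0.6],0],
  [1,[0,0,-0.5],0],
  [1,[0,0,0],0],
  [1,[0,0,0],0],
])

```text
t: 2.78
position: [0.5677, -0.2623, 0.1306]
tool_rot: [-90.2, -0.1, -153.9]
force: [-0.1, -0.1, 0.1]
width: 0.0853
```

Run:
```python
from station import manip, optics
import cv2
for n in("scene","wrist"):
    cv2.imwrite(f"pics/{n}2.png",optics.read_camera(n)["pixels"][:,:,::-1])
a=cv2.imread("pics/scene2.png")[90:270,100:320];b=cv2.imread("pics/wrist2.png")
cv2.imwrite("pics/c2.png",cv2.hconcat([cv2.resize(a,(400,327)),cv2.resize(b,(400,300))[:,:] if 0 else cv2.resize(b,(400,327))]))
s=manip.sense();print(s["position"],s["force"],s["t"])
```

```text
[ 0.5691952  -0.26289765  0.1330708 ] [-0.16283576  0.44474231  0.69618766] 2.8833
```

View pics/c2.png

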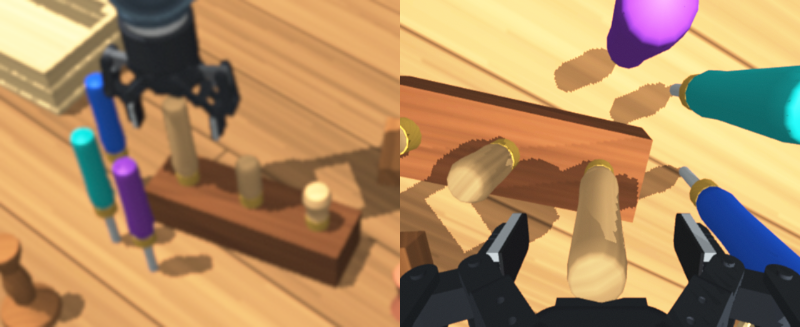

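The gouge's handle, at wrist crop (597,230), stands midway between the open pads, and nothing else lies between them. I close the gripper.

>>> step_arm([
  [-1,[0,0,0],0],
  [-1,[0,0,0],0],
  [-1,[0,0,0],0],
  [-1,[0,0,0],0],
  [-1,[0,0,0],0],
  [-1,[0,0,0],0],
  [-1,[0,0,0],0],
  [-1,[0,0,0],0],
  [-1,[0,0,0],0],
  [-1,[0,0,0],0],
])

```text
t: 3.72
position: [0.5692, -0.2619, 0.1328]
tool_rot: [-90.0, 0.0, -153.8]
force: [-0.7, 3.0, 5.0]
width: 0.0266
```

Width is 27 mm, so the handle is gripped. Lift straight up 170 mm.

>>> step_arm([
  [-1,[0,0,0.2],0],
  [-1,[0,0,0.4],0],
  [-1,[0,0,0.4],0],
  [-1,[0,0,0.4],0],
  [-1,[0,0,0.4],0],
  [-1,[0,0,0.4],0],
  [-1,[0,0,0.4],0],
  [-1,[0,0,0.4],0],
  [-1,[0,0,0.4],0],
  [-1,[0,0,0.4],0],
  [-1,[0,0,0.4],0],
  [-1,[0,0,0.4],0],
  [-1,[0,0,0.4],0],
  [-1,[0,0,0.4],0],
  [-1,[0,0,0.4],0],
  [-1,[0,0,0.2],0],
  [-1,[0,0,0],0],
  [-1,[0,0,0],0],
])

```text
t: 5.22
position: [0.569, -0.2621, 0.3125]
tool_rot: [-90.0, 0.0, -153.8]
force: [-0.6, 0.1, -1.8]
width: 0.0269
```

Run:
```python
from station import manip, optics
import cv2,pickle
d={}
for n in("scene","side"):
    d[n]=optics.read_camera(n);cv2.imwrite(f"pics/{n}3.png",d[n]["pixels"][:,:,::-1])
pickle.dump(d,open("c3.pkl","wb"))
a=cv2.imread("pics/scene3.png");b=cv2.imread("pics/side3.png")
cv2.imwrite("pics/c3.png",cv2.hconcat([cv2.resize(a[60:270,80:320],(400,350)),cv2.resize(b[60:300,200:400],(400,480))[:350]]))
s=manip.sense();print(s["position"],s["force"],s["width"],s["t"])
```

```text
[ 0.56866371 -0.26179362  0.31118636] [-0.12214402  0.81727383 -1.8509121 ] 0.026687213429184824 5.3167
```

View pics/c3.png

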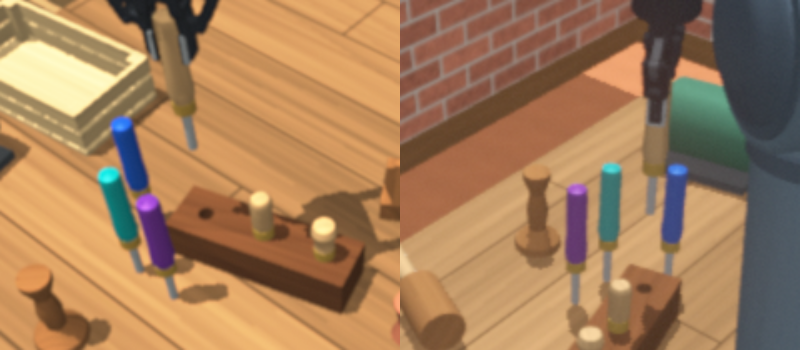

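The gouge hangs upright in the grip with its blade clear of the hole (scene crop tip at (195,150)). The other two tools are still standing. Carry it across to the tin at (0.551, 0.147).

>>> step_arm([
  [-1,[-0.03,0.3,0],0],
  [-1,[-0.03,0.6,0],0],
  [-1,[-0.03,0.72,0],0],
  [-1,[-0.03,0.72,0],0],
  [-1,[-0.03,0.72,0],0],
  [-1,[-0.03,0.72,0],0],
  [-1,[-0.03,0.72,0],0],
  [-1,[-0.03,0.72,0],0],
  [-1,[-0.03,0.72,0],0],
  [-1,[-0.03,0.72,0],0],
  [-1,[-0.03,0.72,0],0],
  [-1,[-0.03,0.72,0],0],
  [-1,[-0.03,0.72,0],0],
  [-1,[-0.03,0.72,0],0],
  [-1,[-0.03,0.72,0],0],
  [-1,[-0.03,0.72,0],0],
  [-1,[-0.03,0.72,0],0],
  [-1,[-0.03,0.72,0],0],
  [-1,[-0.03,0.72,0],0],
  [-1,[-0.03,0.46,0],0],
])

```text
t: 6.98
position: [0.5496, 0.1489, 0.312]
tool_rot: [-90.1, -0.0, -153.7]
force: [0.3, -0.9, -0.3]
width: 0.0264
```

>>> step_arm([
  [-1,[0,0,0],0],
  [-1,[0,0,0],0],
  [-1,[0,0,0],0],
])

```text
t: 7.23
position: [0.5507, 0.1457, 0.3121]
tool_rot: [-90.0, -0.0, -153.8]
force: [0.6, 0.4, -0.9]
width: 0.0269
```

Run:
```python
from station import manip, optics
import cv2,pickle
d={}
for n in("scene","side"):
    d[n]=optics.read_camera(n);cv2.imwrite(f"pics/{n}4.png",d[n]["pixels"][:,:,::-1])
pickle.dump(d,open("c4.pkl","wb"))
a=cv2.imread("pics/scene4.png");b=cv2.imread("pics/side4.png")
cv2.imwrite("pics/c4.png",cv2.hconcat([cv2.resize(a[180:340,300:420],(400,533),interpolation=cv2.INTER_CUBIC),cv2.resize(b[200:360,150:270],(400,533),interpolation=cv2.INTER_CUBIC)]))
s=manip.sense();print(s["position"],s["tool_rot"],s["force"],s["width"],s["t"])
```

```text
[0.55099881 0.1451951  0.31220791] [-8.99918299e+01 -1.30120294e-02 -1.53891660e+02] [ 0.37578581 -0.50607229 -0.75462433] 0.026704423714846545 7.3333
```

View pics/c4.png

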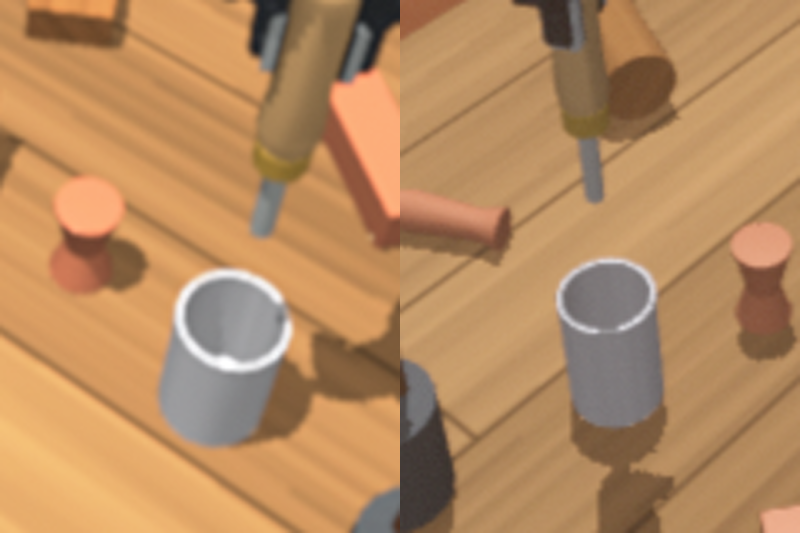

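Run:
```python
import pickle;from h import *
np.set_printoptions(precision=4,suppress=True)
d=pickle.load(open("c4.pkl","rb"));S,D=d["scene"],d["side"]
f=lambda x,y:(x/3.333+299.65,y/3.333+179.65)
g=lambda x,y:(x/3.333+149.65,y/3.333+199.65)
print("tip",tri(S,f(262,235),D,g(195,200)))
print("ferrule",tri(S,f(280,163),D,g(186,122)))
print("rim",tri(S,f(233,320),D,g(207,296)),plane(S,f(233,320),.095),plane(D,g(207,296),.095))
```

```text
tip (array([0.5509, 0.1467, 0.1777]), [np.float64(0.0009013213990213472), np.float64(0.0009013213990212698)])
ferrule (array([0.5518, 0.1455, 0.2396]), [np.float64(0.0008435908195995808), np.float64(0.0008435908195995211)])
rim (array([0.5515, 0.1455, 0.0911]), [np.float64(0.0001941839454305619), np.float64(0.00019418394543062765)]) [0.5539 0.1464 0.095 ] [0.5488 0.1474 0.095 ]
```

The tip triangulates to (0.551, 0.147) and the rim centre to (0.5515, 0.146), so they are aligned within 2 mm. Tip height is about 0.178, so I lower about 156 mm first.

>>> step_arm([
  [-1,[0,0,-0.2],0],
  [-1,[0,0,-0.4],0],
  [-1,[0,0,-0.4],0],
  [-1,[0,0,-0.4],0],
  [-1,[0,0,-0.4],0],
  [-1,[0,0,-0.4],0],
  [-1,[0,0,-0.4],0],
  [-1,[0,0,-0.4],0],
  [-1,[0,0,-0.4],0],
  [-1,[0,0,-0.4],0],
  [-1,[0,0,-0.4],0],
  [-1,[0,0,-0.4],0],
  [-1,[0,0,-0.4],0],
  [-1,[0,0,-0.2],0],
  [-1,[0,0,-0.1],0],
  [-1,[0,0,0],0],
  [-1,[0,0,0],0],
  [-1,[0,0,0],0],
])

```text
t: 8.83
position: [0.5516, 0.146, 0.1542]
tool_rot: [-90.0, 0.1, -153.8]
force: [-0.1, 0.6, -0.8]
width: 0.0268
```

>>> step_arm([
  [-1,[0,0,-0.07],0],
  [-1,[0,0,-0.07],0],
  [-1,[0,0,-0.07],0],
  [-1,[0,0,0],0],
])

```text
t: 9.17
position: [0.5507, 0.1459, 0.1465]
tool_rot: [-90.0, -0.0, -153.8]
force: [0.1, -0.2, -0.6]
width: 0.0267
```

Run:
```python
from station import manip, optics
import cv2
for n in("scene","side"):
    cv2.imwrite(f"pics/{n}5.png",optics.read_camera(n)["pixels"][:,:,::-1])
a=cv2.imread("pics/scene5.png");b=cv2.imread("pics/side5.png")
cv2.imwrite("pics/c5.png",cv2.hconcat([cv2.resize(a[180:340,300:420],(400,533),interpolation=cv2.INTER_CUBIC),cv2.resize(b[200:360,150:270],(400,533),interpolation=cv2.INTER_CUBIC)]))
s=manip.sense();print(s["position"],s["tool_rot"],s["force"],s["width"],s["t"])
```

```text
[0.55087681 0.14592753 0.14680392] [-9.00096227e+01 -1.80986077e-02 -1.53830536e+02] [-0.27585573 -0.89575663 -1.2086091 ] 0.026789777433863758 9.2667
```

View pics/c5.png

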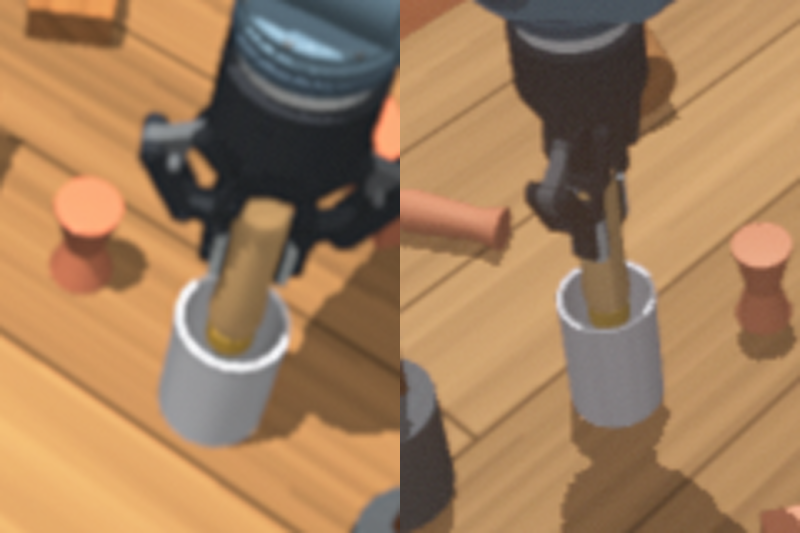

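The blade is inside the tin, centred, with the ferrule below rim height and no contact force. From the grasp height the tip is at about TCP - 0.131 = 0.016, roughly 11 mm above the floor. Lower gently by another 9 mm.

>>> step_arm([
  [-1,[0,0,-0.1],0],
  [-1,[0,0,-0.1],0],
  [-1,[0,0,-0.1],0],
  [-1,[0,0,0],0],
  [-1,[0,0,0],0],
])

```text
t: 9.68
position: [0.5508, 0.1459, 0.1376]
tool_rot: [-90.0, -0.0, -153.8]
force: [0.6, -0.5, -1.9]
width: 0.0263
```

>>> step_arm([
  [-1,[0,0,-0.04],0],
  [-1,[0,0,0],0],
  [-1,[0,0,0],0],
])

```text
t: 9.93
position: [0.551, 0.1459, 0.1368]
tool_rot: [-90.0, 0.0, -153.8]
force: [0.6, -0.3, -0.8]
width: 0.027
```

The tip is about 1 mm above the floor. Release slowly.

>>> step_arm([
  [-0.35,[0,0,0],0],
  [-0.3,[0,0,0],0],
  [-0.25,[0,0,0],0],
  [-0.2,[0,0,0],0],
  [-0.15,[0,0,0],0],
  [-0.1,[0,0,0],0],
  [-0.1,[0,0,0],0],
  [-0.1,[0,0,0],0],
  [-0.1,[0,0,0],0],
])

```text
t: 10.68
position: [0.551, 0.1459, 0.1368]
tool_rot: [-90.0, -0.0, -153.8]
force: [0.6, -0.1, -0.0]
width: 0.0382
```

Run:
```python
from station import manip, optics
import cv2
for n in("scene","side","wrist"):
    cv2.imwrite(f"pics/{n}6.png",optics.read_camera(n)["pixels"][:,:,::-1])
a=cv2.imread("pics/scene6.png");b=cv2.imread("pics/side6.png");w=cv2.imread("pics/wrist6.png")
c=cv2.hconcat([cv2.resize(a[210:330,320:410],(250,333)),cv2.resize(b[210:330,165:255],(250,333)),cv2.resize(w,(300,333))])
cv2.imwrite("pics/c6.png",c)
s=manip.sense();print(s["position"],s["force"],s["width"],s["t"])
```

```text
[0.5509892  0.14593994 0.13677533] [ 0.16189169 -0.61873311  0.1497657 ] 0.03815725907652861 10.8333
```

View pics/c6.png

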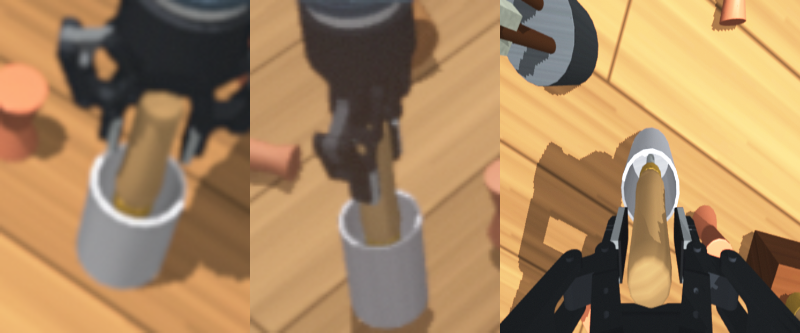

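The gouge is released and stands nearly upright in the tin, with about 5 mm of play each side. Open fully, let it settle, then look.

>>> step_arm([
  [0.1,[0,0,0],0],
  [0.3,[0,0,0],0],
  [0.5,[0,0,0],0],
  [0.8,[0,0,0],0],
  [1,[0,0,0],0],
  [1,[0,0,0],0],
  [1,[0,0,0],0],
  [1,[0,0,0],0],
  [1,[0,0,0],0],
  [1,[0,0,0],0],
])

```text
t: 11.67
position: [0.551, 0.1459, 0.1368]
tool_rot: [-90.0, -0.0, -153.8]
force: [0.2, -0.0, 1.1]
width: 0.0853
```

Run:
```python
from station import manip, optics
import cv2
for n in("scene","side","wrist"):
    cv2.imwrite(f"pics/{n}7.png",optics.read_camera(n)["pixels"][:,:,::-1])
a=cv2.imread("pics/scene7.png");b=cv2.imread("pics/side7.png");w=cv2.imread("pics/wrist7.png")
c=cv2.hconcat([cv2.resize(a[210:330,320:410],(250,333)),cv2.resize(b[210:330,165:255],(250,333)),cv2.resize(w,(300,333))])
cv2.imwrite("pics/c7.png",c)
s=manip.sense();print(s["position"],s["force"],s["width"],s["t"])
```

```text
[0.55102353 0.14592392 0.13680857] [-0.05713081 -0.04224087  0.3486127 ] 0.08529050843550971 11.8167
```

View pics/c7.png

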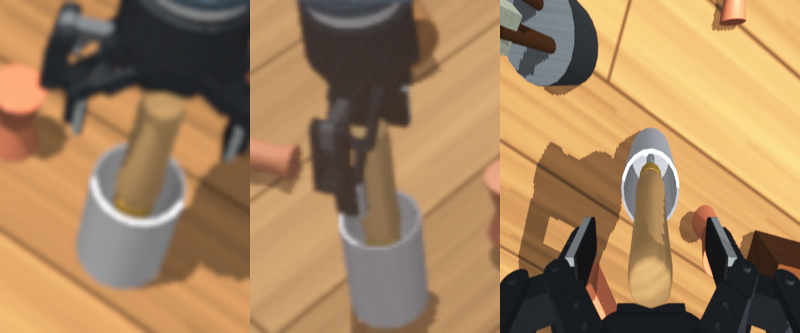

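It stays upright and the fingers are clear. Rise straight up 180 mm.

>>> step_arm([
  [1,[0,0,0.2],0],
  [1,[0,0,0.4],0],
  [1,[0,0,0.4],0],
  [1,[0,0,0.5],0],
  [1,[0,0,0.5],0],
  [1,[0,0,0.5],0],
  [1,[0,0,0.5],0],
  [1,[0,0,0.5],0],
  [1,[0,0,0.5],0],
  [1,[0,0,0.5],0],
  [1,[0,0,0.5],0],
  [1,[0,0,0.5],0],
  [1,[0,0,0.4],0],
  [1,[0,0,0.2],0],
  [1,[0,0,0],0],
  [1,[0,0,0],0],
  [1,[0,0,0],0],
])

```text
t: 13.23
position: [0.5506, 0.1459, 0.3188]
tool_rot: [-90.0, -0.1, -153.8]
force: [0.1, -0.2, -0.8]
width: 0.0852
```

Run:
```python
from station import manip, optics
import cv2,pickle
d={}
for n in("scene","side"):
    d[n]=optics.read_camera(n);cv2.imwrite(f"pics/{n}8.png",d[n]["pixels"][:,:,::-1])
pickle.dump(d,open("c8.pkl","wb"))
a=cv2.imread("pics/scene8.png");b=cv2.imread("pics/side8.png")
cv2.imwrite("pics/c8.png",cv2.hconcat([cv2.resize(a[140:330,170:410],(400,317)),cv2.resize(b[140:330,165:405],(400,317))]))
s=manip.sense();print(s["position"],s["force"],s["width"],s["t"])
```

```text
[0.55053136 0.14590207 0.31852228] [-0.90624334 -0.48661864  0.65437529] 0.08533456154999328 13.3333
```

View pics/c8.png

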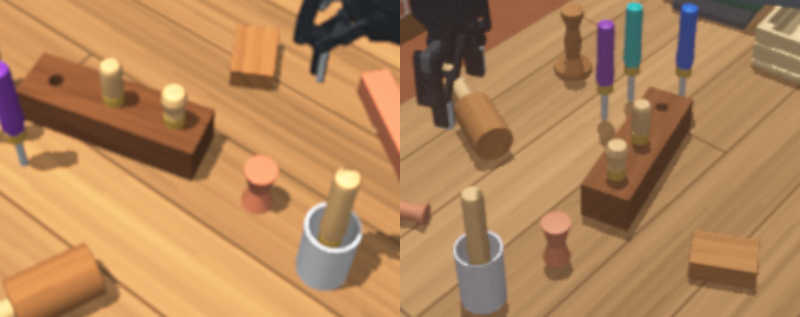

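Run:
```python
import pickle,cv2;from h import *
d=pickle.load(open("c8.pkl","rb"))
print("top",tri(d["scene"],(377.9,246.5),d["side"],(207.9,256.1))[0].round(4))
d0=pickle.load(open("c0.pkl","rb"))
print("block diff",[int((cv2.absdiff(d0["scene"]["pixels"][170:240,225:290],d["scene"]["pixels"][170:240,225:290])>40).any(2).sum())])
from station import job_done; job_done()
```

```text
top [0.5514 0.1451 0.1867]
block diff [10]
the job is handed in; nothing more can be done
```

The gouge, the tall plain-wood tool in the block's end hole, now stands blade down in the empty plain tin, and the job is handed in. I pulled it straight up and carried it over the block. I lowered it until its tip was about 1 mm above the tin's floor by my estimate, then opened the fingers slowly and rose clear. The clock was at about 13.3 s of the 48 s allowed.

**Gouge:** it stands almost upright. The top of its handle measured (0.551, 0.145, 0.187), directly over the tin's rim centre at (0.5515, 0.146). That height is right for a blade resting on the tin's floor.

**Other two tools:** they look unmoved; only 10 pixels changed around them between the first and last scene pictures.

**Gripper:** open and well above everything, with force readings at noise level.

**Disagreements:** the handle tops measured 6–8 mm lower than the stated heights. I put that down to their rounded ends, but did not test it. The tin rim also came out 4–5 mm low, which I did not explain. The sideways positions agreed within about 2 mm in the check before lowering.

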